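# Rock the stuck former out of the gingerbread jig

## Task

The icing has set: work the wooden former out of the gingerbread jig. It is pinched so tightly between two sprung cork pads that a straight pull lifts the whole white tray, so grip its handle block and rock it side to side between the pads, leaning it first away from the gingerbread corner, then towards it, and so on, until it frees, always leaving the tray down on its base and the gingerbread corner and the other things undisturbed. Finish while still holding the former upright over its slot, its foot just clear of the jig (no more than about 3 cm above the wooden stops) and the tray lying flat.

Things in the scene. Friction and masses are not known exactly. Their poses are not given: they have to be found in the camera images.
- former: Brown wooden former, 110 mm tall, 0.22 kg: a block 50 (x) x 60 (y) x 60 mm high, centred on it a handle block 40 (x) x 36 (y) mm, from 60 to 110 mm above the foot. Origin: centre of its foot (underside), z up. Starts upright, foot on the tray, axes parallel to the tray's. Grip the handle high across its 36 mm (closing along y), so as to rock it about x.
- former_top (a point): Centre of the top face of the former's handle block, 110 mm above the middle of its foot.
- tray: White tray, 200 (x) x 340 (y) x 18 mm, 1 kg, lying on a fixed plywood base with two dowels; it can only rise straight up, and falls back by its weight. Origin: on its upper face (30 mm above the table) at the middle of the former's slot; z up, y towards the gingerbread corner; spans x -100 to 100, y -110 to 230 mm. Plywood cheeks 34 mm high stand 1.5 mm from the former in x.
- pad_far (a point): Where the cork pad on the side away from the gingerbread corner pinches the former: tray x 0, y -30, z +30 mm. Each pad is a cork roller (radius 8 mm, along x) pushed in by a spring (14 N, 1.3 N/mm, 8 mm of give); friction holds that side of the former with about 8 N. A straight pull needs about 16 N, but the tray already lifts at about 11 N.
- pad_near (a point): The same pad on the gingerbread side: tray x 0, y +30, z +30 mm. Leaning the former's top to -y by turning it about pad_far slides its +y side up past pad_near, and the reverse; the sides stay where they have risen to. Each side must rise a little over 30 mm to pass its pad; leans of 0.2 rad (12 mm a side) are possible.
- stop_top (a point): Top of the wooden stop behind pad_near: tray x 0, y 70, z +40 mm. Two such stops (y = 63 to 77 mm on either side, 70 mm long in x, 40 mm high) are the highest parts of the jig.
- corner: Fragile gingerbread corner, 0.14 kg: an L of two upright brown walls 9 mm thick and 70 mm high, iced white; one wall 100 mm long along its x, the other 55 mm along its +y from the first one's -x end. Origin: under the middle of the long wall. It stands loose on the tray, about 150 mm to the tray's +y of the slot. Leave alone.
- cup: Green plastic cup, radius 40, height 85 mm, origin under its centre. Bystander.
- flask: Grey drinking flask, radius 34, height 210 mm, origin under its centre. Bystander.
- tin: Dark baking tin, 220 x 300 x 55 mm, with gingerbread bars in it, origin under its centre. Bystander.

How it is judged:
By the outcome, as a careful person would: the job done as asked, in the order asked, and still so for the second after the job is handed in, while the arm keeps its last pose, push and grip.
It also fails if it takes over 42 s, if anything falls off the work surface, if the arm or the gripper's body presses on something with over 40 N, if the wrist force passes 120 N, or if a joint passes its speed limit or range.

## Robot

A 6-joint arm with a two-finger parallel gripper is mounted at the origin on the work surface. World frame = base frame: x ahead of the robot, y to its left, z up, the work surface at z = 0. Lengths are in mm, angles in rad, forces in N, time in s.
With the tool pointing down it reaches from about 275 to 750 mm from the base axis. Payload 10.2 kg.
Tool frame: the origin (TCP) lies at the very end of the fingers, on their centre line; the grasp point (between the pads) lies 19 mm behind it; z points along the fingers, y is the line along which they close (so a half turn about z gives the same grasp; the last joint's range is limited). The gripper opens to 85 mm and grips with 20 to 120 N. Pads are 22 mm wide; open, the fingers measure 114 mm over their backs; the gripper's body (76 mm by 85 mm) begins 54 mm behind the grasp point. The pads swing forward as they close: fully open they stand 13 mm farther back than shut.
Start: joints at [-1.454, 0.313, 1.498, -0, 1.331, -0.223], TCP at [174.969, -494.992, 231.294] pointing down, gripper open.
Joint ranges: [-2.94, 2.94], [-0.97, 2.17], [0.19, 2.56], [-1.23, 4.37], [0.02, 3.11], [-2.88, 2.88]. Speed limits (rad/s): [2.39, 2.39, 3.01, 3.14, 3.14, 3.14].

## Interface

Orientations are given as a unit quaternion [w, x, y, z].
In Python, from rig import ctrl gives the robot as it stands.
- The arm moves only by the tool step_arm, never from a script. Its argument "increments" is a list of rows, each a list of 3 entries, a list of its own where there are three numbers: the shift along the tool's x, y, z in cm, then the turn, a rotation vector about the tool's x, y, z in degrees, then the opening in per cent of the stroke, from 0 (shut) to 100 (fully open). A call has 1 to 8 rows; each row is the pose to reach, as a shift and turn from the pose commanded when the call began, along the tool's axes at that moment; what a row does not reach only later rows make up. A row lasts 1/8 s, in which the tool goes at most 62.5 mm and 10.7 degrees, less where a joint would pass 70% of its speed; a pose out of reach is approached as far as the arm can. A call with a gripper value outside its range is refused whole. The fingers move at their own pace and stop on an object; "squeeze" is the grip in N (left out, the last holds). Time passes only in rows, so rows that repeat a pose let the fingers close. It gives the time, the measured TCP pose, the force, the opening and the grip force at its end, in the units of the state.
- ctrl.sense(): the state, without advancing time (a new reading comes with each control period).
- ctrl.capture(name): name is "scene" or "top" or "wrist"; returns a dict with "img" (480x640x3 uint8, red, green, blue), "fx", "fy", "cx", "cy" (pixels), "extrinsics" (4x4, takes a point from camera to world coordinates). Camera axes: x right, y down, z forward; pixel columns grow to the right and rows downward; lengths in mm; the calibration is good to about 2 mm. A picture is of the moment at which its call begins. There is no depth.
- ctrl.finish_job(): hands the job in; it is judged then, once.
The state is a dict: "time_s": time; "joints": joint angles; "dq": joint speeds; "tau": joint torques, N m; "eef_pos": TCP position; "ee_rot": TCP orientation; "force": force on the tool from outside, world axes, zero at the start; "wrist_torque": the same for the moment, N m; "grip_width": opening from 0.0 (shut) to 1.0 (fully open); "grip_force": force on a finger pad.
Only numpy, scipy, OpenCV 4.12 (cv2) and the standard library are available. Lean on these libraries where they do the work, as an engineer would, in place of code of your own. Each camera call takes 0.05 s, during which the arm holds its last target. There are 200 camera calls.

## Working session

There is one attempt and no reset: what is moved stays moved. The work goes in short steps, Python scripts to look and compute and a tool call to move; the robot and the scene stay as the last step left them, time stands still between calls to the robot, and variables do not carry over. Pictures are saved under pics/ and viewed, at most 10 in all, crops included, and the job is handed in when it is done.

Besides the shell and the picture viewer there is one more tool, called after "Request:" as name(argument=value, ...) on one line, values as JSON. step_arm: Moves the arm, as the interface text tells. Its arguments: {"type":"object","properties":{"increments":{"type":"array"},"squeeze":{"type":"number"}},"required":["increments"]}

```bash
mkdir -p pics
cat > h.py <<'E'
import numpy as np, cv2
from rig import ctrl
def cap(n,f=None):
    c=ctrl.capture(n)
    if f: cv2.imwrite('pics/'+f,c['img'][:,:,::-1])
    return c
def ray(c,u,v,z):
    T=np.array(c['extrinsics']);d=T[:3,:3]@np.array([(u-c['cx'])/c['fx'],(v-c['cy'])/c['fy'],1]);o=T[:3,3]
    return o+d*(z-o[2])/d[2]
E
python3 - <<'E'
from h import *
s=ctrl.sense();print(s)
a=cap('top','top1.png');b=cap('scene','scene1.png')
for c in(a,b):print(c['fx'],np.round(c['extrinsics'],2).tolist())
E
```

```text
{'time_s': 0.0, 'joints': array([-1.45440490e+00,  3.13435476e-01,  1.49842896e+00, -2.97326095e-05,
        1.33100624e+00, -2.23412134e-01]), 'dq': array([-2.56909243e-06, -1.75372595e-03,  8.98829035e-06,  5.96719725e-04,
       -1.57994859e-03,  1.77100553e-04]), 'tau': array([-1.06460893e-04, -4.12262642e+01, -2.59745157e+01, -1.99631368e-04,
        4.10904860e-03,  1.06555191e-05]), 'eef_pos': array([ 174.92822187, -494.72700142,  230.74556951]), 'ee_rot': array([-6.38868445e-04,  9.85600579e-01,  1.69088999e-01,  1.97593581e-05]), 'force': array([-0.427401  ,  0.15821711, -0.55354597]), 'wrist_torque': array([0.01161628, 0.03727639, 0.00053591]), 'grip_force': 0.0, 'grip_width': 1.0023162883933399}
439.61531369783444 [[-0.02, -0.99, 0.1, 387.71], [-1.0, 0.02, -0.0, -34.15], [-0.0, -0.1, -0.99, 1297.45], [0.0, 0.0, 0.0, 1.0]]
438.3619526480949 [[-0.59, 0.64, -0.49, 1144.05], [0.81, 0.46, -0.37, 474.22], [-0.01, -0.62, -0.79, 1138.5], [0.0, 0.0, 0.0, 1.0]]
```

View pics/top1.png

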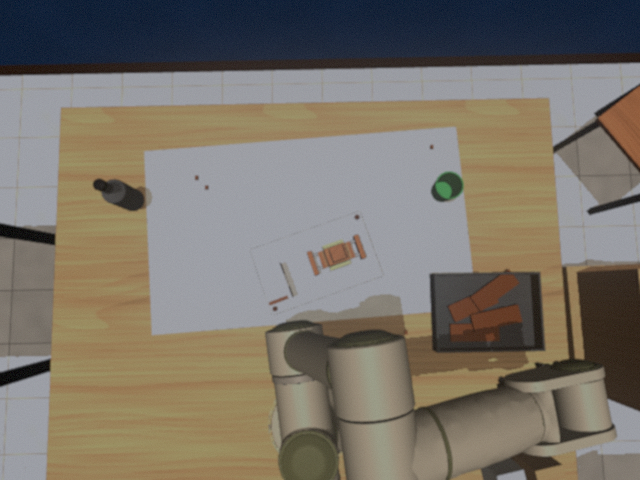

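View pics/scene1.png

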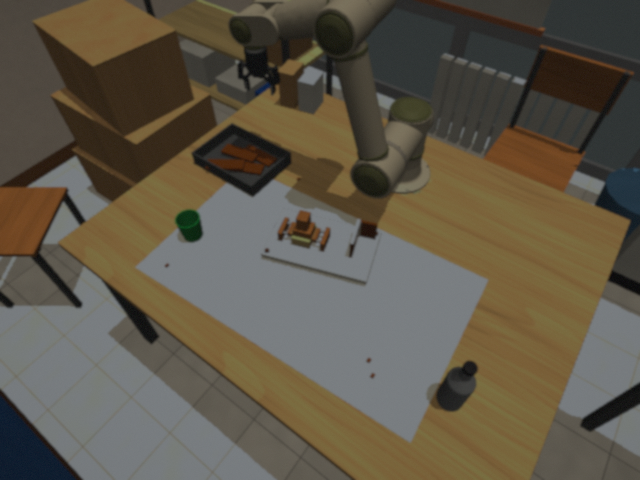

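The top view shows the tray with corners at about (250,248), (362,213), (383,276) and (271,312). The former is at (337,253), between the stops at (313,262) and (361,246). The gingerbread corner is on the left, around (285,285). The scene view agrees, with the former at (303,220).

Run:
```python
from h import *
a=cap('top');im=a['img']
for n,(u,v),z in[('stopN',(313,262),70),('stopF',(361,246),70),('former',(337,253),140),('c',(250,248),30),('c',(362,213),30),('c',(383,276),30),('c',(271,312),30)]:print(n,ray(a,u,v,z).round())
hsv=cv2.cvtColor(im,cv2.COLOR_RGB2HSV)
m=((hsv[...,0]<14)&(hsv[...,1]>90)).astype(np.uint8);m[:200]=0;m[320:]=0;m[:,:240]=0;m[:,400:]=0
n,l,st,ce=cv2.connectedComponentsWithStats(m)
for i in range(1,n):
  if st[i,4]>20:
    r=cv2.minAreaRect(np.argwhere(l==i)[:,::-1].astype(np.float32));print(st[i],ce[i].round(1),r)
cv2.imwrite('pics/crop1.png',cv2.resize(im[190:330,235:395,::-1],None,fx=4.5,fy=4.2,interpolation=cv2.INTER_CUBIC))
```

```text
stopN [455. -15.  70.]
stopF [ 498. -150.   70.]
former [474. -80. 140.]
c [502. 167.  30.]
c [ 598. -160.   30.]
c [ 413. -215.   30.]
c [317. 108.  30.]
[354 236  11  22  92] [359.3 246.4] ((359.2408752441406, 246.41241455078125), (22.469606399536133, 4.100916862487793), 70.01689147949219)
[319 243  35  24 504] [335.7 254.4] ((336.1629333496094, 254.1561279296875), (16.951353073120117, 32.893699645996094), 70.34617614746094)
[308 252  10  23  78] [312.6 262.6] ((312.7533874511719, 262.9095153808594), (23.072673797607422, 3.363363742828369), 70.34617614746094)
```

View pics/crop1.png

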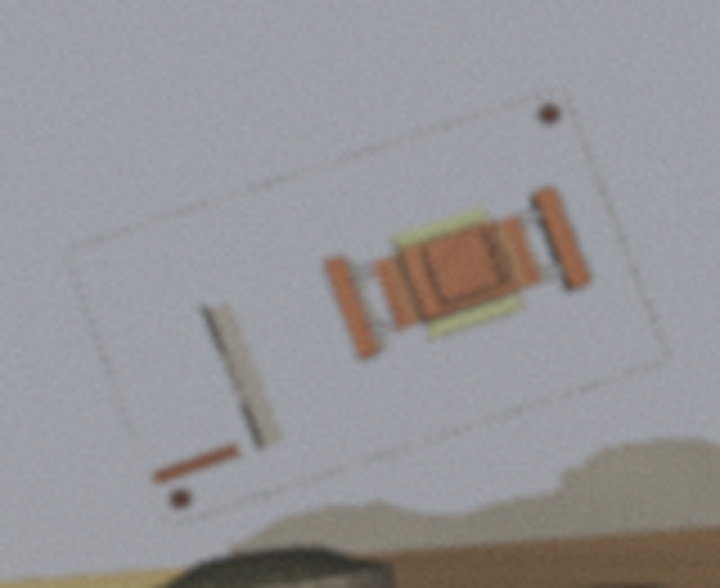

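The crop confirms the stops at crop positions (353,308) and (561,239), and the handle top at (466,268). The tray's yaw is about 18°, and the tool already stands at about 19.5°, so I'll go above the former.

Request:
step_arm(increments=[[[5,-3.5,0],[0,0,0],100],[[10.5,-7.3,0],[0,0,0],100],[[15.7,-10.9,0],[0,0,0],100],[[21,-14.5,0],[0,0,0],100],[[26.3,-18.2,0],[0,0,0],100],[[31.5,-21.8,0],[0,0,0],100],[[36.8,-25.5,0],[0,0,0],100],[[42,-29.1,0],[0,0,0],100]])

```text
time_s: 1.15
eef_pos: [467.6, -88.8, 231.3]
ee_rot: [0.0, 0.986, 0.169, 0.0]
force: [0.4, -1.5, 0.1]
grip_width: 1.001
grip_force: 0.0
```

Request:
step_arm(increments=[[[0,0,0],[0,0,0],100],[[0,0,0],[0,0,0],100],[[0,0,0],[0,0,0],100]])

```text
time_s: 1.52
eef_pos: [466.2, -91.9, 231.3]
ee_rot: [0.0, 0.986, 0.168, -0.0]
force: [-0.1, -0.8, -0.3]
grip_width: 0.998
grip_force: 0.0
```

Run:
```python
from h import *
s=ctrl.sense();print(s['eef_pos'],s['ee_rot'],s['force'],s['time_s'])
c=cap('wrist','w1.png');print(c['fx'],np.round(c['extrinsics'],3).tolist())
```

```text
[466.18485634 -91.85332302 231.27932986] [ 2.78328549e-05  9.85771685e-01  1.68089766e-01 -1.20604286e-04] [-0.14082568 -0.76904753 -0.3262311 ] 1.525
355.95762229446586 [[0.331, -0.896, -0.297, 542.041], [-0.944, -0.314, -0.103, -65.661], [-0.001, 0.314, -0.949, 373.761], [0.0, 0.0, 0.0, 1.0]]
```

View pics/w1.png

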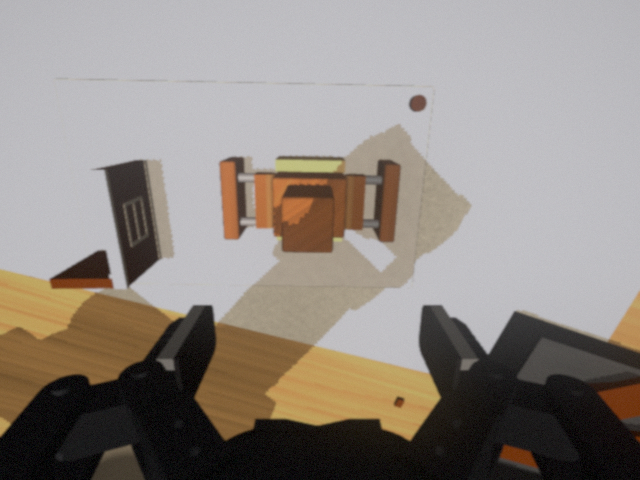

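The wrist view shows the handle top at columns 282–334 and rows 197–251. The near stop's top is at about (230,200), the far stop's at (389,202), and the tray's top edge runs from (57,78) to (433,86).

Run:
```python
from h import *
c=cap('wrist')
P=lambda u,v,z:ray(c,u,v,z)
t=[P(u,v,140) for u,v in((284,197),(334,197),(332,251),(282,251))]
print(np.round(t,1),np.mean(t,0))
print('sizes',np.linalg.norm(t[0]-t[1]),np.linalg.norm(t[1]-t[2]))
n=P(230,200,70);f=P(389,202,70);d=n-f;print(n,f,np.linalg.norm(d),'mid',(n+f)/2,'yaw',np.degrees(np.arctan2(-d[0],d[1])))
e=P(57,78,30)-P(433,86,30);print(np.linalg.norm(e),np.degrees(np.arctan2(-e[0],e[1])))
m=np.mean(t,0)
s=ctrl.sense();from scipy.spatial.transform import Rotation as R
q=s['ee_rot'];r=R.from_quat([*q[1:],q[0]]);print('toolx yaw',np.degrees(np.arctan2(*r.as_matrix()[[1,0],0])))
print('shift tool cm',r.inv().apply(np.r_[m[:2],108]-s['eef_pos'])/10)
```

```text
[[ 488.6  -60.8  140. ]
 [ 499.6  -92.2  140. ]
 [ 463.1 -104.2  140. ]
 [ 451.5  -71.1  140. ]] [475.66732038 -82.07380036 140.        ]
sizes 33.34169672843795 38.41301473696687
[454.4790958  -15.83013404  70.        ] [ 498.55550363 -146.87782361   70.        ] 138.26144317443485 mid [476.51729972 -81.35397883  70.        ] yaw 18.58978351214959
334.06693461143635 18.17950819391547
toolx yaw 19.351187859467277
shift tool cm [ 1.20636067 -0.60549715 12.33653948]
```

Request:
step_arm(increments=[[[0.6,-0.3,3],[0,0,0.5],80],[[1.2,-0.6,6],[0,0,0.9],80],[[1.2,-0.6,9],[0,0,0.9],80],[[1.2,-0.6,11.5],[0,0,0.9],80],[[1.2,-0.6,12.4],[0,0,0.9],80],[[1.2,-0.6,12.4],[0,0,0.9],80],[[1.2,-0.6,12.4],[0,0,0.9],80]])

```text
time_s: 2.5
eef_pos: [476.5, -81.5, 108.3]
ee_rot: [0.0, 0.987, 0.161, 0.001]
force: [-0.4, -0.5, -1.3]
grip_width: 0.802
grip_force: 0.0
```

Run:
```python
from h import *
c=cap('wrist','w2.png')
```

```text
(no output)
```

View pics/w2.png

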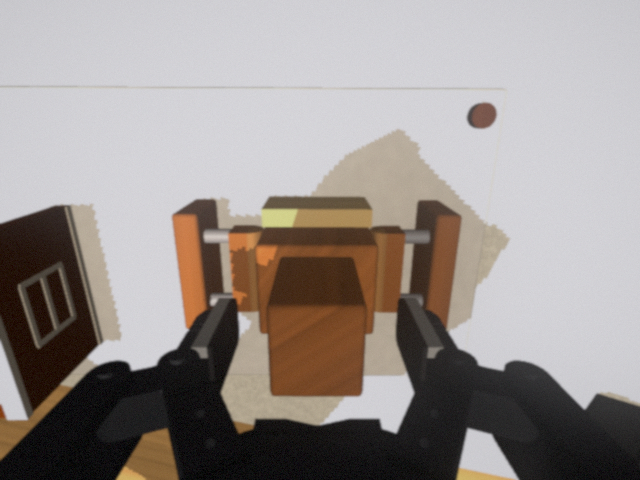

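The handle (columns 270–365) is centred between the fingers (columns 237 and 398), and the axes are parallel. I'll close the gripper.

Request:
step_arm(increments=[[[0,0,0],[0,0,0],55],[[0,0,0],[0,0,0],30],[[0,0,0],[0,0,0],30],[[0,0,0],[0,0,0],30],[[0,0,0],[0,0,0],30]], squeeze=110)

```text
time_s: 3.18
eef_pos: [476.2, -81.2, 108.0]
ee_rot: [0.0, 0.987, 0.161, 0.0]
force: [-1.8, 0.0, 5.0]
grip_width: 0.406
grip_force: 110.4
```

Run:
```python
from h import *
s=ctrl.sense();print(s)
```

```text
{'time_s': 3.175, 'joints': array([-4.11956514e-01,  3.62930780e-01,  1.78096901e+00, -8.93033425e-05,
        9.96907223e-01,  8.34920724e-01]), 'dq': array([-4.38326046e-04,  3.43095097e-04, -7.92760301e-05, -6.62580333e-04,
       -3.53892643e-04,  8.94779634e-04]), 'tau': array([  0.14091344, -36.5557158 , -20.70448279,   0.05180152,
        -0.51020086,  -0.09186814]), 'eef_pos': array([476.19197115, -81.17933363, 108.00033172]), 'ee_rot': array([2.44769151e-04, 9.86909213e-01, 1.61276312e-01, 3.09517510e-04]), 'force': array([-1.83698858e+00,  3.41112198e-03,  4.95545481e+00]), 'wrist_torque': array([ 0.0902555 ,  0.31621386, -0.11081233]), 'grip_force': 110.42951345443726, 'grip_width': 0.4061530274776221}
```

```bash
cat > plan.py <<'E'
import numpy as np
def rot(a): return np.array([[np.cos(a),-np.sin(a)],[np.sin(a),np.cos(a)]])
def seg(p,th,piv,dth,n,name,lift=0,per=8):
    piv=np.array(piv,float);p0=np.array(p);t0=th
    for k in range(0,n,per):
        ax=rot(np.radians(th));ty,tz=-ax[:,0],-ax[:,1];rows=[]
        for j in range(k+1,min(k+per,n)+1):
            a=dth*j/n;q=piv+rot(np.radians(a))@(p0-piv)+[0,lift*j/n];d=(q-p)/10
            rows.append([[0,round(float(d@ty),2),round(float(d@tz),2)],[round(t0+a-th,1),0,0],30])
        p,th=q,t0+a
        print(name,'y,z,th',p.round(1),round(th,1));print(rows)
    return p,th
if __name__=='__main__':
    p,t=np.array([0.,78.]),0
    p,t=seg(p,t,(-29,30),12,8,'L1')
    p,t=seg(p,t,(29,30),-24,16,'L2')
    p,t=seg(p,t,(-29,30),24,16,'L3')
    p,t=seg(p,t,(29,30),-20,16,'L4',lift=5)
E
python3 plan.py
```

```text
L1 y,z,th [-10.6  83. ] 12.0
[[[0, 0.13, -0.07], [1.5, 0, 0], 30], [[0, 0.26, -0.15], [3.0, 0, 0], 30], [[0, 0.39, -0.21], [4.5, 0, 0], 30], [[0, 0.52, -0.28], [6.0, 0, 0], 30], [[0, 0.65, -0.34], [7.5, 0, 0], 30], [[0, 0.79, -0.39], [9.0, 0, 0], 30], [[0, 0.92, -0.45], [10.5, 0, 0], 30], [[0, 1.06, -0.5], [12.0, 0, 0], 30]]
L2 y,z,th [ 1.3 90.1] 0.0
[[[0, -0.16, -0.07], [-1.5, 0, 0], 30], [[0, -0.32, -0.14], [-3.0, 0, 0], 30], [[0, -0.48, -0.2], [-4.5, 0, 0], 30], [[0, -0.64, -0.26], [-6.0, 0, 0], 30], [[0, -0.81, -0.31], [-7.5, 0, 0], 30], [[0, -0.97, -0.36], [-9.0, 0, 0], 30], [[0, -1.14, -0.4], [-10.5, 0, 0], 30], [[0, -1.31, -0.45], [-12.0, 0, 0], 30]]
L2 y,z,th [14.4 94.5] -12.0
[[[0, -0.16, -0.07], [-1.5, 0, 0], 30], [[0, -0.32, -0.14], [-3.0, 0, 0], 30], [[0, -0.48, -0.2], [-4.5, 0, 0], 30], [[0, -0.64, -0.26], [-6.0, 0, 0], 30], [[0, -0.81, -0.31], [-7.5, 0, 0], 30], [[0, -0.97, -0.36], [-9.0, 0, 0], 30], [[0, -1.14, -0.4], [-10.5, 0, 0], 30], [[0, -1.31, -0.45], [-12.0, 0, 0], 30]]
L3 y,z,th [  0.  102.1] 0.0
[[[0, 0.19, -0.07], [1.5, 0, 0], 30], [[0, 0.38, -0.14], [3.0, 0,
[... 543 characters left out ...]
[12.0, 0, 0], 30]]
L4 y,z,th [ -1.7 115.7] 2.0
[[[0, -0.19, -0.09], [-1.2, 0, 0], 30], [[0, -0.38, -0.17], [-2.5, 0, 0], 30], [[0, -0.58, -0.26], [-3.8, 0, 0], 30], [[0, -0.77, -0.33], [-5.0, 0, 0], 30], [[0, -0.97, -0.4], [-6.2, 0, 0], 30], [[0, -1.16, -0.47], [-7.5, 0, 0], 30], [[0, -1.36, -0.54], [-8.8, 0, 0], 30], [[0, -1.56, -0.6], [-10.0, 0, 0], 30]]
L4 y,z,th [ 13.3 122.2] -8.0
[[[0, -0.19, -0.09], [-1.2, 0, 0], 30], [[0, -0.37, -0.18], [-2.5, 0, 0], 30], [[0, -0.56, -0.26], [-3.8, 0, 0], 30], [[0, -0.75, -0.33], [-5.0, 0, 0], 30], [[0, -0.94, -0.41], [-6.2, 0, 0], 30], [[0, -1.13, -0.48], [-7.5, 0, 0], 30], [[0, -1.32, -0.54], [-8.8, 0, 0], 30], [[0, -1.51, -0.6], [-10.0, 0, 0], 30]]
```

Request:
step_arm(increments=[[[0,0.13,-0.07],[1.5,0,0],30],[[0,0.26,-0.15],[3.0,0,0],30],[[0,0.39,-0.21],[4.5,0,0],30],[[0,0.52,-0.28],[6.0,0,0],30],[[0,0.65,-0.34],[7.5,0,0],30],[[0,0.79,-0.39],[9.0,0,0],30],[[0,0.92,-0.45],[10.5,0,0],30],[[0,1.06,-0.5],[12.0,0,0],30]])

```text
time_s: 4.18
eef_pos: [479.7, -91.5, 112.4]
ee_rot: [-0.104, 0.981, 0.16, -0.017]
force: [-0.4, -2.7, 3.7]
grip_width: 0.405
grip_force: 110.0
```

```bash
cat > st.py <<'E'
from h import *
from scipy.spatial.transform import Rotation as R
import sys
Y=np.radians(18.5)
s=ctrl.sense();q=s['ee_rot'];M=R.from_quat([*q[1:],q[0]]).as_matrix()
d=s['eef_pos']-[476.2,-81.2,30];ty=np.array([-np.sin(Y),np.cos(Y),0]);tx=np.array([np.cos(Y),np.sin(Y),0])
up=-M[:,2];print('t',s['time_s'],'x,y,z',(d@tx).round(1),(d@ty).round(1),d[2].round(1),'lean',np.degrees(np.arcsin(-up@ty)).round(2),'leanx',np.degrees(np.arcsin(up@tx)).round(2))
print('F tray',(s['force']@tx).round(1),(s['force']@ty).round(1),s['force'][2].round(1),'Mx',(s['wrist_torque']@tx).round(2),s['grip_width'].round(3),s['grip_force'].round(1))
if len(sys.argv)>1: cap('wrist',sys.argv[1]+'_w.png');cap('scene',sys.argv[1]+'_s.png')
E
python3 st.py L1
```

```text
t 4.175 x,y,z 0.1 -10.9 82.4 lean 12.05 leanx -0.02Traceback (most recent call last):
  File "st.py", line 8, in <module>
    print('F tray',(s['force']@tx).round(1),(s['force']@ty).round(1),s['force'][2].round(1),'Mx',(s['wrist_torque']@tx).round(2),s['grip_width'].round(3),s['grip_force'].round(1))
                                                                                                                                 ^^^^^^^^^^^^^^^^^^^^^
AttributeError: 'float' object has no attribute 'round'
```

```bash
sed -i "s/s\['grip_width'\].round(3),s\['grip_force'\].round(1)/round(s['grip_width'],3),round(s['grip_force'],1)/" st.py; python3 st.py L1
```

```text
t 4.175 x,y,z 0.1 -10.9 82.4 lean 12.05 leanx -0.02
F tray -1.2 -2.4 3.7 Mx -1.82 0.405 110.0
```

View pics/L1_w.png

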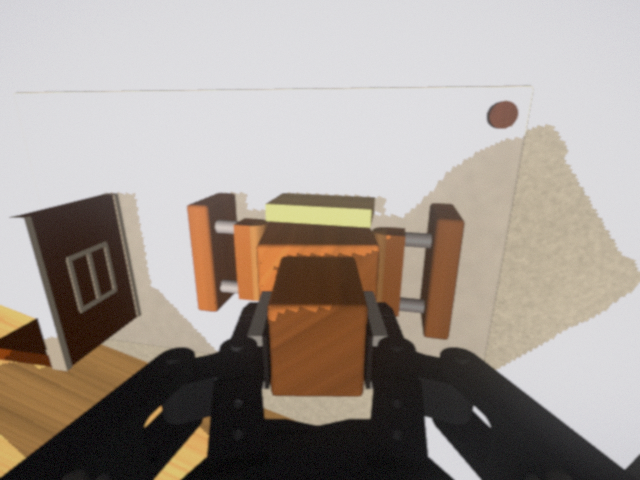

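The former leans with the hand (handle still at columns 270–365, no slip), and the tray edge is undisturbed. Next is lean 2.

Request:
step_arm(increments=[[[0,-0.16,-0.07],[-1.5,0,0],30],[[0,-0.32,-0.14],[-3.0,0,0],30],[[0,-0.48,-0.2],[-4.5,0,0],30],[[0,-0.64,-0.26],[-6.0,0,0],30],[[0,-0.81,-0.31],[-7.5,0,0],30],[[0,-0.97,-0.36],[-9.0,0,0],30],[[0,-1.14,-0.4],[-10.5,0,0],30],[[0,-1.31,-0.45],[-12.0,0,0],30]])

```text
time_s: 5.28
eef_pos: [475.5, -79.7, 119.4]
ee_rot: [0.001, 0.987, 0.161, -0.0]
force: [4.1, -3.5, -7.6]
grip_width: 0.408
grip_force: 110.1
```

Request:
step_arm(increments=[[[0,-0.16,-0.07],[-1.5,0,0],30],[[0,-0.32,-0.14],[-3.0,0,0],30],[[0,-0.48,-0.2],[-4.5,0,0],30],[[0,-0.64,-0.26],[-6.0,0,0],30],[[0,-0.81,-0.31],[-7.5,0,0],30],[[0,-0.97,-0.36],[-9.0,0,0],30],[[0,-1.14,-0.4],[-10.5,0,0],30],[[0,-1.31,-0.45],[-12.0,0,0],30]])

```text
time_s: 6.28
eef_pos: [471.4, -67.3, 124.1]
ee_rot: [0.104, 0.981, 0.16, 0.017]
force: [1.5, -1.8, -0.7]
grip_width: 0.407
grip_force: 110.7
```

```bash
python3 st.py L2
```

```text
t 6.275 x,y,z -0.1 14.7 94.1 lean -12.1 leanx -0.02
F tray 0.8 -2.2 -0.7 Mx 0.39 0.407 110.7
```

View pics/L2_w.png

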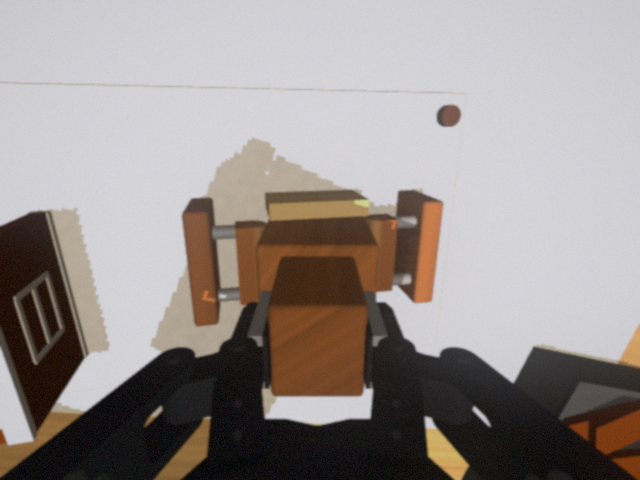

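Grip is unchanged (handle at columns 270–365) and the tray is down. Mid-lean the pull reached about 5 N net of the former's weight, so I'll set the next pivot slightly further inboard to keep a downward bias.

```bash
python3 -c "
from plan import *
p,t=seg(np.array([14.4,94.5]),-12,(-27,30),24,16,'L3')
seg(p,t,(27,30),-20,16,'L4',lift=4)"
```

```text
L3 y,z,th [1.000e-01 1.017e+02] 0.0
[[[0, 0.19, -0.07], [1.5, 0, 0], 30], [[0, 0.38, -0.13], [3.0, 0, 0], 30], [[0, 0.57, -0.19], [4.5, 0, 0], 30], [[0, 0.76, -0.24], [6.0, 0, 0], 30], [[0, 0.96, -0.29], [7.5, 0, 0], 30], [[0, 1.15, -0.34], [9.0, 0, 0], 30], [[0, 1.35, -0.37], [10.5, 0, 0], 30], [[0, 1.55, -0.41], [12.0, 0, 0], 30]]
L3 y,z,th [-15.4 105.8] 12.0
[[[0, 0.19, -0.07], [1.5, 0, 0], 30], [[0, 0.38, -0.13], [3.0, 0, 0], 30], [[0, 0.57, -0.19], [4.5, 0, 0], 30], [[0, 0.76, -0.24], [6.0, 0, 0], 30], [[0, 0.96, -0.29], [7.5, 0, 0], 30], [[0, 1.15, -0.34], [9.0, 0, 0], 30], [[0, 1.35, -0.37], [10.5, 0, 0], 30], [[0, 1.55, -0.41], [12.0, 0, 0], 30]]
L4 y,z,th [ -1.6 114. ] 2.0
[[[0, -0.19, -0.08], [-1.2, 0, 0], 30], [[0, -0.37, -0.15], [-2.5, 0, 0], 30], [[0, -0.56, -0.22], [-3.8, 0, 0], 30], [[0, -0.75, -0.29], [-5.0, 0, 0], 30], [[0, -0.94, -0.35], [-6.2, 0, 0], 30], [[0, -1.14, -0.41], [-7.5, 0, 0], 30], [[0, -1.33, -0.47], [-8.8, 0, 0], 30], [[0, -1.52, -0.52], [-10.0, 0, 0], 30]]
L4 y,z,th [ 13.1 119.7] -8.0
[[[0, -0.18, -0.08], [-1.2, 0, 0], 30], [[0, -0.37, -0.15], [-2.5, 0, 0], 30], [[0, -0.55, -0.23], [-3.8, 0, 0], 30], [[0, -0.74, -0.29], [-5.0, 0, 0], 30], [[0, -0.92, -0.36], [-6.2, 0, 0], 30], [[0, -1.11, -0.41], [-7.5, 0, 0], 30], [[0, -1.3, -0.47], [-8.8, 0, 0], 30], [[0, -1.49, -0.52], [-10.0, 0, 0], 30]]
```

Request:
step_arm(increments=[[[0,0.19,-0.05],[1.5,0,0],30],[[0,0.38,-0.11],[3.0,0,0],30],[[0,0.57,-0.17],[4.5,0,0],30],[[0,0.76,-0.23],[6.0,0,0],30],[[0,0.96,-0.29],[7.5,0,0],30],[[0,1.15,-0.34],[9.0,0,0],30],[[0,1.35,-0.37],[10.5,0,0],30],[[0,1.55,-0.41],[12.0,0,0],30]])

```text
time_s: 7.38
eef_pos: [476.0, -81.1, 131.2]
ee_rot: [-0.001, 0.987, 0.161, -0.0]
force: [0.5, 0.4, -3.4]
grip_width: 0.403
grip_force: 110.5
```

Request:
step_arm(increments=[[[0,0.19,-0.07],[1.5,0,0],30],[[0,0.38,-0.13],[3.0,0,0],30],[[0,0.57,-0.19],[4.5,0,0],30],[[0,0.76,-0.24],[6.0,0,0],30],[[0,0.96,-0.29],[7.5,0,0],30],[[0,1.15,-0.34],[9.0,0,0],30],[[0,1.35,-0.37],[10.5,0,0],30],[[0,1.55,-0.41],[12.0,0,0],30]])

```text
time_s: 8.38
eef_pos: [480.9, -95.5, 135.7]
ee_rot: [-0.105, 0.981, 0.16, -0.017]
force: [-0.7, 1.4, 5.4]
grip_width: 0.403
grip_force: 111.7
```

```bash
python3 st.py L3
```

```text
t 8.375 x,y,z -0.1 -15.0 105.7 lean 12.16 leanx 0.0
F tray -0.2 1.5 5.4 Mx 0.72 0.403 111.7
```

View pics/L3_w.png

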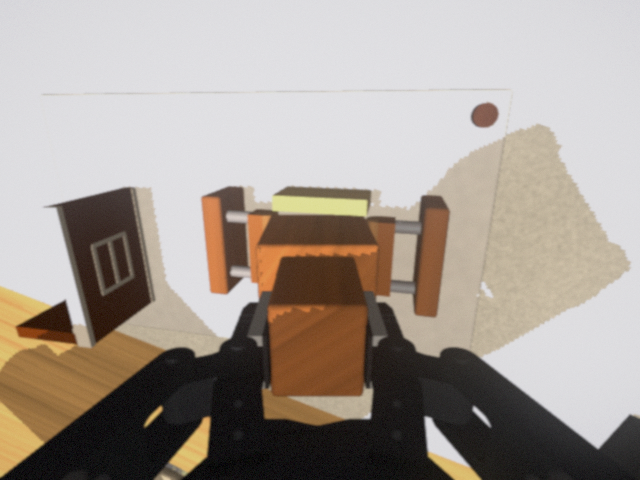

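The near foot edge is now at z ≈ 36, past its pad, and the tray and gingerbread look unmoved. Lean 4 goes towards the corner.

Request:
step_arm(increments=[[[0,-0.19,-0.08],[-1.2,0,0],30],[[0,-0.37,-0.15],[-2.5,0,0],30],[[0,-0.56,-0.22],[-3.8,0,0],30],[[0,-0.75,-0.29],[-5.0,0,0],30],[[0,-0.94,-0.35],[-6.2,0,0],30],[[0,-1.14,-0.41],[-7.5,0,0],30],[[0,-1.33,-0.47],[-8.8,0,0],30],[[0,-1.52,-0.52],[-10.0,0,0],30]])

```text
time_s: 9.48
eef_pos: [476.6, -82.7, 143.8]
ee_rot: [-0.016, 0.987, 0.161, -0.003]
force: [-0.8, -1.0, 3.2]
grip_width: 0.405
grip_force: 111.5
```

Request:
step_arm(increments=[[[0,-0.18,-0.08],[-1.2,0,0],30],[[0,-0.37,-0.15],[-2.5,0,0],30],[[0,-0.55,-0.23],[-3.8,0,0],30],[[0,-0.74,-0.29],[-5.0,0,0],30],[[0,-0.92,-0.36],[-6.2,0,0],30],[[0,-1.11,-0.41],[-7.5,0,0],30],[[0,-1.3,-0.47],[-8.8,0,0],30],[[0,-1.49,-0.52],[-10.0,0,0],30]])

```text
time_s: 10.48
eef_pos: [471.7, -68.4, 149.1]
ee_rot: [0.069, 0.984, 0.161, 0.011]
force: [0.4, -1.3, -0.9]
grip_width: 0.401
grip_force: 110.9
```

```bash
python3 st.py L4
python3 -c "
from plan import *
p=np.array([13.1,119.7]);ax=rot(np.radians(-8))
for q in [(9.8,123),(6.5,126),(3.2,129),(0,132),(0,133.5)]:
  d=(np.array(q)-p)/10;print((-d@ax).round(2))"
```

```text
t 10.475 x,y,z -0.2 13.6 119.1 lean -8.05 leanx 0.01
F tray -0.1 -1.4 -0.9 Mx -0.21 0.401 110.9
[ 0.37 -0.28]
[ 0.74 -0.53]
[ 1.11 -0.78]
[ 1.47 -1.04]
[ 1.49 -1.18]
```

Request:
step_arm(increments=[[[0,0.37,-0.28],[2,0,0],30],[[0,0.74,-0.53],[4,0,0],30],[[0,1.11,-0.78],[6,0,0],30],[[0,1.47,-1.04],[8,0,0],30],[[0,1.49,-1.18],[8,0,0],30],[[0,1.49,-1.18],[8,0,0],30],[[0,1.49,-1.18],[8,0,0],30]])

```text
time_s: 11.45
eef_pos: [475.9, -80.8, 162.9]
ee_rot: [-0.0, 0.987, 0.162, -0.0]
force: [0.2, 1.0, -3.0]
grip_width: 0.406
grip_force: 110.7
```

```bash
python3 st.py end; python3 -c "
import cv2
a=cv2.imread('pics/end_w.png');b=cv2.resize(cv2.imread('pics/end_s.png')[180:300,230:430],None,fx=2,fy=2)
o=cv2.resize(cv2.imread('pics/scene1.png')[180:300,230:430],None,fx=2,fy=2)
cv2.imwrite('pics/endc.png',cv2.vconcat([cv2.hconcat([o,b]),cv2.copyMakeBorder(cv2.resize(a,(426,320)),0,0,0,374,0)]))"
```

```text
t 11.45 x,y,z -0.2 0.5 132.9 lean 0.0 leanx 0.02
F tray 0.5 0.9 -3.0 Mx 0.06 0.406 110.7
```

View pics/endc.png

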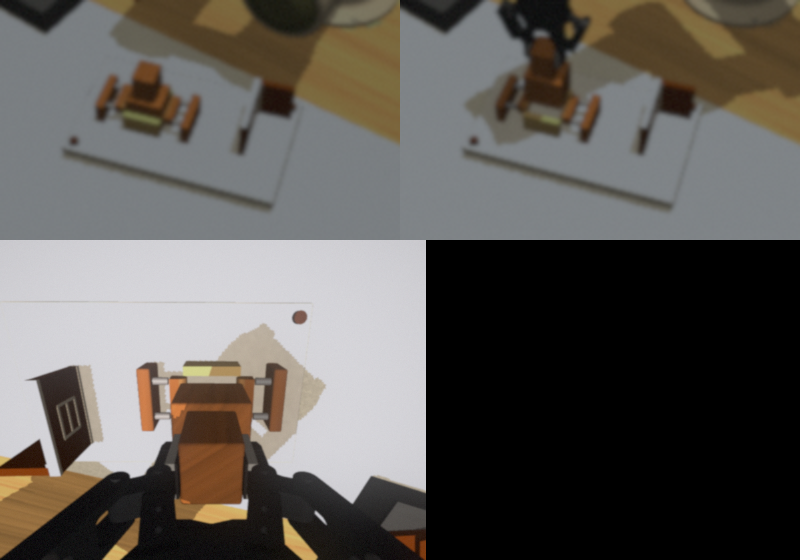

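The former is held upright over the slot. Its foot is about 13–15 mm above the stops and the load is about its own weight. The tray edge and gingerbread sit at the same pixels as in the first picture, (63,152)–(272,208) in the crop.

```bash
python3 -c "
from rig import ctrl
print(ctrl.finish_job())"
```

```text
the job is handed in; nothing more can be done
None
```

The former came free after four alternating leans (away from the gingerbread corner first) and was handed in held upright over its slot, its foot about 15 mm above the stops, with the tray flat and the gingerbread corner unmoved in the final pictures.

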